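# Set the red watch head in its display place and shut the glass lid

### The job

In the open walnut case, push the red watch head along the case floor, without picking it up, until it sits square against the end wall and on the cream patch. Then push the sliding glass lid fully shut over it. Leave everything else on the table where it is, and finish with the arm clear.

Things in the scene. Friction and masses are not known exactly. Their poses are not given: they have to be found in the camera images.
- case: Walnut display case fixed to the table, 150 (its x) x 260 (y) x 30 mm high, inside 130 x 240. Origin: centre of its underside, on the table. Blue floor 5 mm above the table. Walls 10 mm thick; side walls 30 mm high, with brass rails for the lid; +y end wall 30 mm high, inner face at y = +120 mm; -y end wall 22 mm high. Yaw within 15 degrees of the table's.
- mark (a point): Where the centre of the watch's underside belongs on the case floor: 23 mm (half its length) from the +y end wall, midway across. Axes as the case's, y towards that wall. Here lies a flat cream patch, 64 mm (x) by 56 mm (y), right against the end wall.
- watch: Red plastic watch head, black dial, no strap, face up on the case floor in the open part: 38 mm wide (its x), 46 mm long (its y), 12 mm thick (9 mm at its sides), about 45 g. Flat ends and sides. Origin: centre of its underside. It starts 52 to 82 mm short of its place, up to 12 mm off to the side, turned up to 20 degrees to the case.
- lid (a joint): Sliding glass lid, in m: 0 fully shut, 0.21 fully open; closes along case +y. Starts 0.185 to 0.21 open, overhanging the -y end. About 1.5 N of friction; stays where left. Clear glass 4 mm thick, 139 mm wide, underside 22 mm above the table, so the watch fits under it; its leading edge is at case y = 120 mm less the joint value.
- lid_bar (a point): Centre of the outer (-y) face of the dark walnut bar on the lid's trailing (-y) edge, 26 mm above the table. Bar 110 mm long (case x), 12 mm thick (y), 10 to 42 mm above the table. Pushed towards case +y it shuts the lid; fully shut, it meets the case's -y end and this point is at case y = -142 mm.
- loupe: Brass jeweller's loupe, 34 mm across, 30 mm tall, standing. Its origin is the centre of its underside. A bystander, to be left alone. 
- bracelet: Silver steel link bracelet, clasped in a ring 66 mm across, 16 mm tall, lying on its edge. Its origin is the centre of its underside. A bystander, to be left alone. 
- pliers: Small pliers with orange handles lying flat along their x, 150 mm long, 60 mm wide, 12 mm thick. Origin near the pivot, on the table. A bystander, to be left alone.
- tin: Round aluminium tin with a brass lid, 50 mm across, 23 mm tall. Its origin is the centre of its underside. A bystander, to be left alone. 
- screwdriver: Small screwdriver, 130 mm long, 26 mm thick at the red handle, lying along its x, origin at the middle of its length, on the table. A bystander, to be left alone.
- blue_watch: Blue watch head with a white dial on the table outside the case, same size as the red one. Its origin is the centre of its underside. A bystander, to be left alone. 
Mind the look-alikes: they are no part of the job. Of the things like the watch, leave any that is purple or yellow; of the rest the larger one is meant.

How it is judged:
By the outcome, as a careful person would: the job done as asked, in the order asked, and still so for the second after the job is handed in, with the robot touching nothing.
It also fails if it takes over 64 s, if anything falls off the work surface, if the arm or the gripper's body presses on something with over 40 N, if the wrist force passes 120 N, or if a joint passes its speed limit or range.

### The arm

A 6-joint arm with a two-finger parallel gripper is mounted at the origin on the work surface. World frame = base frame: x ahead of the robot, y to its left, z up, the work surface at z = 0. Lengths are in m, angles in rad, forces in N, time in s.
With the tool pointing down it reaches from about 0.275 to 0.825 m from the base axis. Payload 5.2 kg.
Tool frame: the origin (TCP) lies at the very end of the fingers, on their centre line; the grasp point (between the pads) lies 19 mm behind it (ctrl.hold_point_z is the distance from the TCP to the grasp point, in m); x points along the fingers, y is the direction in which the jaws open and shut, and the axes are right-handed (so a half turn about x gives the same grasp; the last joint's range is limited). The gripper opens to 93 mm and grips with 3 to 60 N. Pads are 15 mm wide; open, the fingers measure 128 mm over their backs; the gripper's body (75 mm by 188 mm) begins 65 mm behind the grasp point.
Start: joints at [0.996, 0.259, 1.535, -0, 1.348, -0.203], TCP at [0.2, 0.512, 0.219] pointing down, gripper open.
Joint ranges: [-3.14, 3.14], [-0.91, 2.08], [0.19, 2.58], [-1.22, 4.36], [0.22, 2.71], [-3.12, 3.12]. Speed limits (rad/s): [2.57, 2.57, 3.14, 3.14, 3.14, 3.14].

### API

Orientations are given as [roll, pitch, yaw] about the fixed x, y, z axes, in that order (R = Rz(yaw) Ry(pitch) Rx(roll)).
In Python, from station import ctrl gives the robot as it stands. The module is installed in compiled form; this text tells all that it offers.
- The arm moves only by the tool move_arm, never from a script. Its argument "steps" is a list of rows, each a list of 3 entries, a list of its own where there are three numbers: the shift along the world's x, y, z in mm, then the turn, a rotation vector about the world's x, y, z in degrees, then the opening, from 0 (shut) to 1 (fully open). In form: [[[tx, ty, tz], [ax, ay, az], gripper], ...]. A call has 1 to 20 rows; each row is the pose to reach, as a shift and turn from the pose commanded when the call began; what a row does not reach only later rows make up. A row lasts 1/10 s, in which the tool goes at most 50 mm and 8.59 degrees, less where a joint would pass 70% of its speed; a pose out of reach is approached as far as the arm can. A call with a gripper value outside its range is refused whole. The fingers move at their own pace and stop on an object; "newtons" is the grip in N (left out, the last holds). Time passes only in rows, so rows that repeat a pose let the fingers close. It gives the time, the measured TCP pose, the force and the opening at its end, in the units of the state.
- ctrl.sense(): the state, without advancing time (a new reading comes with each control period).
- ctrl.read_camera(name): name is "side" or "top"; returns the picture (400x640x3 uint8, red, green, blue); there is no depth.
- ctrl.get_calibration(name): a dict with "fx", "fy", "cx", "cy" (pixels), "rvec" (rotation vector, rad) and "tvec" (3), from world to camera coordinates, as OpenCV has them. Camera axes: x right, y down, z forward; pixel columns grow to the right and rows downward; lengths in m; the calibration is good to about 2 mm. A picture is of the moment at which its call begins. get_calibration takes no time and is no camera call.
- ctrl.job_done(): hands the job in, once; it reports no verdict.
The state is a dict: "clock": time; "q": joint angles; "joint_velocities": joint speeds; "effort": joint torques, N m; "eef_pos": TCP position; "tool_rot": TCP orientation; "wrist_force": force on the tool from outside, world axes, zero at the start; "moment": the same for the moment, N m; "finger_gap": finger opening in m.
Only numpy, scipy, OpenCV 4.12 (cv2) and the standard library are available. Lean on these libraries where they do the work, as an engineer would, in place of code of your own. Each camera call takes 0.05 s, during which the arm holds its last target.

## Working session

There is one attempt and no reset: what is moved stays moved. The work goes in short steps, Python scripts to look and compute and a tool call to move; the robot and the scene stay as the last step left them, time stands still between calls to the robot, and variables do not carry over. Pictures are saved under pics/ and viewed, and the job is handed in when it is done.

Besides the shell and the picture viewer there is one more tool, called as a command line: name --argument value ..., lists and objects as JSON in quotes. move_arm: Moves the arm, as the interface text tells. Its arguments: {"type":"object","properties":{"steps":{"type":"array"},"newtons":{"type":"number"}},"required":["steps"]}

```bash
mkdir -p pics
python3 - <<'E'
from station import ctrl
import cv2
for n in("top","side"):
    cv2.imwrite(f"pics/{n}0.png",ctrl.read_camera(n)[:,:,::-1]); print(n,ctrl.get_calibration(n))
print(ctrl.sense(),ctrl.hold_point_z)
E
```

```text
top {'fx': 476.392012109669, 'fy': 476.392012109669, 'cx': 320.48987109879175, 'cy': 194.14770000815886, 'rvec': array([ 2.12487984, -2.12094658,  0.18228544]), 'tvec': array([0.14139121, 0.55012177, 0.82103011])}
side {'fx': 382.5382085053209, 'fy': 382.5382085053209, 'cx': 325.54176441740424, 'cy': 201.3216384777627, 'rvec': array([ 2.21090323, -0.50597549,  0.21260249]), 'tvec': array([-0.44462737,  0.28461041,  0.42304888])}
{'clock': 0.1, 'q': array([ 9.96181911e-01,  2.59256986e-01,  1.53593055e+00,  3.02583434e-06,
        1.34802642e+00, -2.02829443e-01]), 'joint_velocities': array([ 0.00108425, -0.00140673, -0.0009382 ,  0.00028565,  0.00042329,
       -0.00016689]), 'effort': array([ 1.23788890e-03, -4.38209081e+01, -2.84644496e+01,  7.21898535e-02,
        3.62860167e-02, -3.70294941e-06]), 'eef_pos': array([0.19952879, 0.51201512, 0.21792522]), 'tool_rot': array([-1.77544529,  1.56917503, -2.14723093]), 'wrist_force': array([-0.34661094,  1.02677419, -0.19994784]), 'moment': array([-0.05201474, -0.03388156, -0.04172752]), 'finger_gap': 0.0928435877401626} 0.0188
```

View pics/top0.png

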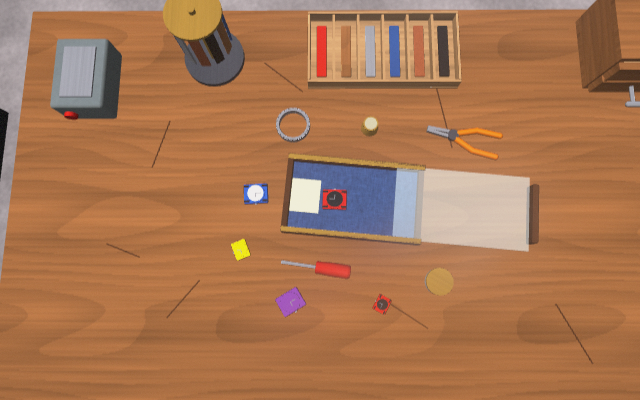

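View pics/side0.png

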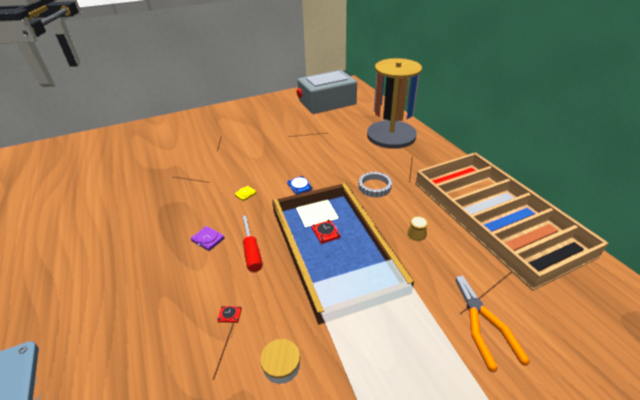

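The top view shows these things that could be taken for the watch:
- red head inside the case, about (335,199)
- small red head on the table (382,304)
- purple (291,302), yellow (240,250) and blue (256,194) heads

The larger red one in the case is the one meant. The cream patch is at about (305,196) and the lid bar at about (534,214). Next I'll measure and take a close crop.

```bash
cat > h.py <<'E'
import numpy as np, cv2
from station import ctrl
C={n:ctrl.get_calibration(n) for n in("top","side")}
def ray(n,uv,z):
    c=C[n];R=cv2.Rodrigues(c['rvec'])[0];o=-R.T@c['tvec']
    uv=np.atleast_2d(uv).astype(float)
    d=np.c_[(uv[:,0]-c['cx'])/c['fx'],(uv[:,1]-c['cy'])/c['fy'],np.ones(len(uv))]@R
    return o+d*((z-o[2])/d[:,2])[:,None]
def proj(n,P):
    c=C[n];K=np.array([[c['fx'],0,c['cx']],[0,c['fy'],c['cy']],[0,0,1]])
    return cv2.projectPoints(np.atleast_2d(P).astype(float),c['rvec'],c['tvec'],K,None)[0][:,0]
def cam(n,tag):
    im=ctrl.read_camera(n)[:,:,::-1].copy(); cv2.imwrite(f"pics/{tag}.png",im); return im
def blobs(im,f,amin=40):
    hsv=cv2.cvtColor(im,cv2.COLOR_BGR2HSV).astype(int); m=f(hsv).astype(np.uint8)*255
    cs=cv2.findContours(m,cv2.RETR_EXTERNAL,cv2.CHAIN_APPROX_NONE)[0]
    return [(cv2.contourArea(c),c) for c in cs if cv2.contourArea(c)>amin]
red=lambda h:((h[...,0]<6)|(h[...,0]>174))&(h[...,1]>170)&(h[...,2]>90)
cream=lambda h:(h[...,0]>18)&(h[...,0]<40)&(h[...,1]<80)&(h[...,2]>190)
blue=lambda h:(h[...,0]>100)&(h[...,0]<125)&(h[...,1]>110)
brass=lambda h:(h[...,0]>17)&(h[...,0]<27)&(h[...,1]>120)&(h[...,2]>90)
E
python3 - <<'E'
from h import *
im=cv2.imread("pics/top0.png")
for nm,f,z in(("red",red,.012),("cream",cream,.005),("blue",blue,.005),("brass",brass,.03)):
    for a,c in blobs(im,f):
        p=ray("top",c[:,0]+0.0,z)[:,:2]*1000
        r=cv2.minAreaRect(p.astype(np.float32))
        print(nm,a,np.round(c[:,0].mean(0)),np.round(r[0],1),np.round(r[1],1),round(r[2],1))
s=im[140:270,270:550]; s=cv2.resize(s,None,fx=2.85,fy=2.85,interpolation=cv2.INTER_CUBIC); cv2.imwrite("pics/crop0.png",s)
E
```

```text
red 56.5 [381. 304.] [352.7  30.3] [24.2 29.3] 62.1
red 349.5 [331. 269.] [415.6 120.3] [63.7 22. ] 80.8
red 337.0 [333. 200.] [547.5 116.9] [34.8 42. ] 0.1
red 41.0 [ 70. 114.] [718.5 639.5] [12.3 23.8] 6.0
red 401.0 [321.  51.] [851.6 141.6] [108.8  18.1] 0.2
cream 890.5 [305. 195.] [556.3 172.9] [55.7 64.1] 84.8
cream 91.0 [370. 123.] [701.3  44.3] [21.8 20.7] 90.0
blue 114.0 [255. 194.] [559.6 268.4] [36.4 44.7] 3.7
blue 1295.0 [360. 187.] [581.9  62.1] [107.4  97.3] 25.3
blue 413.5 [394.  51.] [856.   -6.2] [ 18.9 107.3] 90.0
brass 473.5 [440. 281.] [394.2 -73. ] [45.9 45.4] 43.7
brass 232.5 [326. 232.] [481.9 132.6] [167.3   8.9] 84.5
brass 418.0 [357. 162.] [616.7  75.1] [256.9   9. ] 84.8
brass 45.5 [370. 126.] [686.8  48.8] [28.8 32.3] 89.3
brass 1918.5 [192.  16.] [910.8 403. ] [118.2  85.5] 89.8
```

View pics/crop0.png

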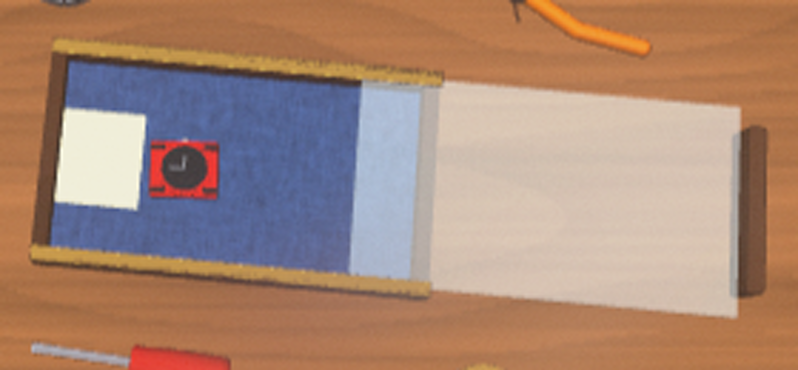

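```bash
cat >> h.py <<'E'
def line(p):
    v=cv2.fitLine(p.astype(np.float32),cv2.DIST_HUBER,0,.01,.01).ravel(); d=v[:2]*np.sign(v[1]); return d,v[2:]
def watch(im,z=.0145):
    # red blob nearest to the case
    out=[]
    for a,c in blobs(im,red):
        p=ray("top",c[:,0],z)[:,:2]*1000
        r=cv2.minAreaRect(p.astype(np.float32))
        if 520<r[0][0]<600 and 80<r[0][1]<220: out.append((np.array(r[0]),r[1],r[2]))
    return out
E
python3 - <<'E'
from h import *
from scipy.spatial.transform import Rotation as Ro
im=cv2.imread("pics/top0.png")
for a,c in blobs(im,brass,100):
    p=ray("top",c[:,0],.03)[:,:2]*1000
    if 450<p[:,0].mean()<640 and p[:,1].mean()>0:
        d,o=line(p); print("rail yaw",np.degrees(np.arctan2(-d[0],d[1])),o)
for a,c in blobs(im,cream):
    p=ray("top",c[:,0],.005)[:,:2]*1000
    if p[:,0].mean()<600:
        box=cv2.boxPoints(cv2.minAreaRect(p.astype(np.float32)));print("cream",box.round(1).tolist())
print("watch",watch(im))
# lid leading edge and bar crop points
def c2i(x,y): return [270+x/2.85,140+y/2.85]
print("lead edge",ray("top",[c2i(361,80),c2i(350,272)],.026)[:,:2])
print("bar top outer",ray("top",[c2i(766,128),c2i(764,296)],.042)[:,:2], ray("top",[c2i(743,126),c2i(738,297)],.042)[:,:2])
print("rail corners",ray("top",[c2i(53,40),c2i(31,246),c2i(31,264),c2i(443,72),c2i(430,298)],.03)[:,:2])
s=ctrl.sense();R=Ro.from_euler('xyz',s['tool_rot']).as_matrix();print(R.round(3))
s=im[170:230,275:360]; cv2.imwrite("pics/crop1.png",cv2.resize(s,None,fx=8,fy=8,interpolation=cv2.INTER_CUBIC))
E
```

```text
rail yaw -5.1012745 [481.7793  123.79004]
rail yaw -5.48371 [615.4201    60.324726]
cream [[521.9000244140625, 148.10000610351562], [585.7000122070312, 142.3000030517578], [590.7000122070312, 197.8000030517578], [526.9000244140625, 203.5]]
watch [(array([547.10498047, 116.98808289]), (34.733787536621094, 41.924339294433594), 0.07474110275506973)]
lead edge [[ 0.60474363 -0.00176904]
 [ 0.47681767  0.00868317]]
bar top outer [[ 0.56913168 -0.26041475]
 [ 0.46057094 -0.25055674]] [[ 0.57044091 -0.24567687]
 [ 0.45990656 -0.23410266]]
rail corners [[ 0.63109757  0.20349952]
 [ 0.49296367  0.21577299]
 [ 0.48125206  0.21556715]
 [ 0.60926119 -0.05558794]
 [ 0.45979268 -0.04174233]]
[[-0.001  0.363  0.932]
 [-0.001  0.932 -0.363]
 [-1.    -0.002 -0.   ]]
```

View pics/crop1.png

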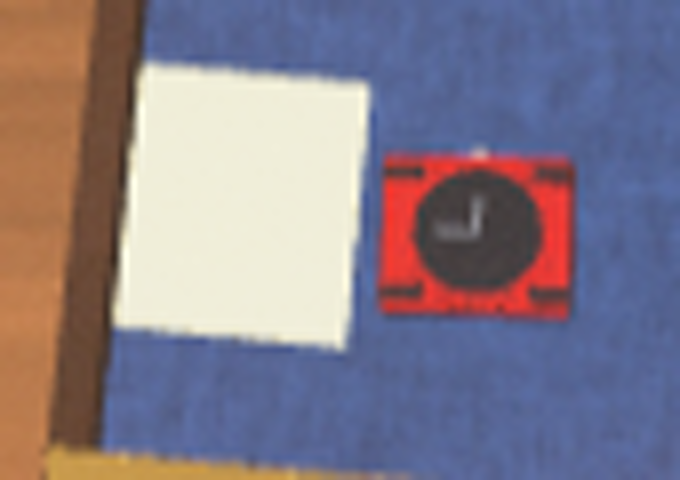

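The crop confirms the choice: a red head with a black dial and its crown towards +x, about 46×38 mm, just short of the cream patch. In case axes it is about 4 mm to the -x side of the mark, 61 mm short and turned about +5°. The lid is about 0.197 open. I'll nudge the watch sideways from its -x side first, with closed fingers.

move_arm --steps '[[[40, -30, 0], [0, 0, 4], 0], [[80, -65, 0], [0, 0, 8], 0], [[115, -100, 0], [0, 0, 12], 0], [[150, -135, 0], [0, 0, 16], 0], [[185, -175, 0], [0, 0, 16], 0], [[220, -215, 0], [0, 0, 16], 0], [[250, -260, 0], [0, 0, 16], 0], [[280, -305, 0], [0, 0, 16], 0], [[300, -350, 0], [0, 0, 16], 0], [[309, -391, 0], [0, 0, 16], 0], [[309, -391, 0], [0, 0, 16], 0], [[309, -391, -40], [0, 0, 16], 0], [[309, -391, -80], [0, 0, 16], 0], [[309, -391, -120], [0, 0, 16], 0], [[309, -391, -120], [0, 0, 16], 0], [[309, -391, -120], [0, 0, 16], 0]]' --newtons 10

```text
clock: 1.7
eef_pos: [0.5083, 0.122, 0.0988]
tool_rot: [-3.133, 1.569, 3.058]
wrist_force: [-0.4, 0.8, 0.0]
finger_gap: 0.0007
```

Run:
```python
from h import *
im=cam("top","top1"); im2=cam("side","side1")
a=cv2.resize(im[120:260,250:430],None,fx=3,fy=3); b=cv2.resize(im2[100:320,200:480],None,fx=2,fy=2)
cv2.imwrite("pics/c2a.png",a);cv2.imwrite("pics/c2b.png",b)
```

```text
(no output)
```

View pics/c2a.png

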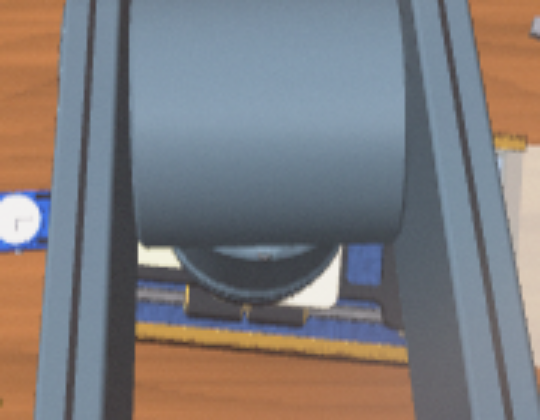

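View pics/c2b.png

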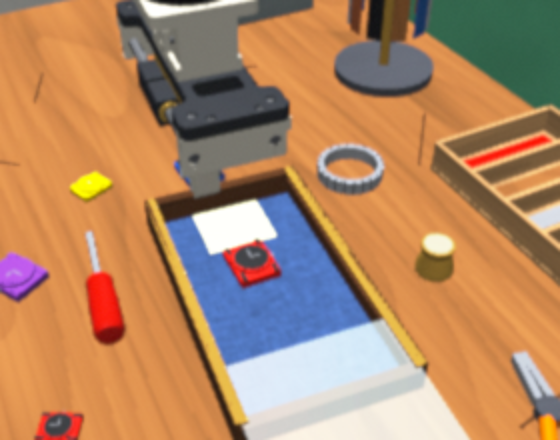

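move_arm --steps '[[[0, -1, -40], [0, 0, 0], 0], [[0, -1, -75], [0, 0, 0], 0], [[0, -1, -85], [0, 0, 0], 0], [[0, -1, -89], [0, 0, 0], 0], [[0, -1, -89], [0, 0, 0], 0]]'

```text
clock: 2.3
eef_pos: [0.5101, 0.1206, 0.011]
tool_rot: [0.12, 1.569, 0.027]
wrist_force: [0.2, -0.2, 0.1]
finger_gap: 0.0002
```

Run:
```python
from h import *
from scipy.spatial.transform import Rotation as Ro
im2=cam("side","side2")
cv2.imwrite("pics/c3b.png",cv2.resize(im2[150:320,240:440],None,fx=3,fy=3))
R=Ro.from_euler('xyz',ctrl.sense()['tool_rot']).as_matrix();print(R.round(3))
```

```text
[[ 0.003  0.092  0.996]
 [ 0.     0.996 -0.092]
 [-1.     0.     0.003]]
```

View pics/c3b.png

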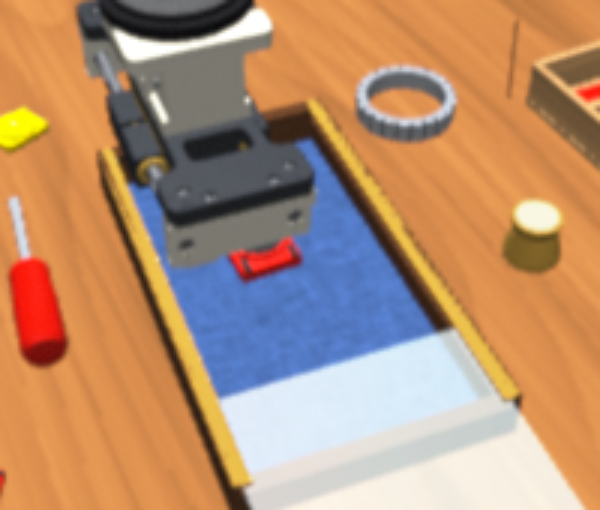

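move_arm --steps '[[[0, 0, -2], [0, 0, 0], 0], [[4, -0.4, -2], [0, 0, 0], 0], [[7, -0.7, -2], [0, 0, 0], 0], [[9, -0.9, -2], [0, 0, 0], 0], [[11, -1.1, -2], [0, 0, 0], 0], [[13, -1.3, -2], [0, 0, 0], 0], [[14.5, -1.5, -2], [0, 0, 0], 0], [[14.5, -1.5, -2], [0, 0, 0], 0]]'

```text
clock: 3.15
eef_pos: [0.5236, 0.1189, 0.0076]
tool_rot: [0.015, 1.571, -0.077]
wrist_force: [0.5, -0.2, 0.0]
finger_gap: 0.0006
```

move_arm --steps '[[[-6, 0.6, 0], [0, 0, 0], 0], [[-12, 1, 0], [0, 0, 0], 0], [[-12, 1, 40], [0, 0, 0], 0], [[-12, 1, 80], [0, 0, 0], 0], [[-12, -45, 110], [0, 0, 0], 0], [[-12, -90, 120], [0, 0, 0], 0], [[-12, -135, 130], [0, 0, 0], 0], [[-12, -185, 140], [0, 0, 0], 0], [[-12, -230, 140], [0, 0, 0], 0], [[-12, -230, 140], [0, 0, 0], 0]]'

```text
clock: 4.15
eef_pos: [0.5112, -0.1164, 0.1481]
tool_rot: [-0.964, 1.568, -1.062]
wrist_force: [-0.3, 0.8, -0.1]
finger_gap: 0.0005
```

```bash
cat >> h.py <<'E'
def rel(im):
    M=np.array([556.8,177.9]);y=np.radians(-5.2);ex=np.array([np.cos(y),np.sin(y)]);ey=np.array([-np.sin(y),np.cos(y)])
    for c,s,a in watch(im):
        d=c-M; print("watch",c.round(1),"case off",(d@ex).round(1),(d@ey).round(1),"size",np.round(s,1),"ang",round(a,1))
E
python3 - <<'E'
from h import *
im=cam("top","top3"); rel(im)
cv2.imwrite("pics/c4.png",cv2.resize(im[140:270,270:450],None,fx=4,fy=4,interpolation=cv2.INTER_CUBIC))
E
```

```text
watch [551.8 115.3] case off 0.7 -62.8 size [44.2 36.1] ang 84.5
```

View pics/c4.png

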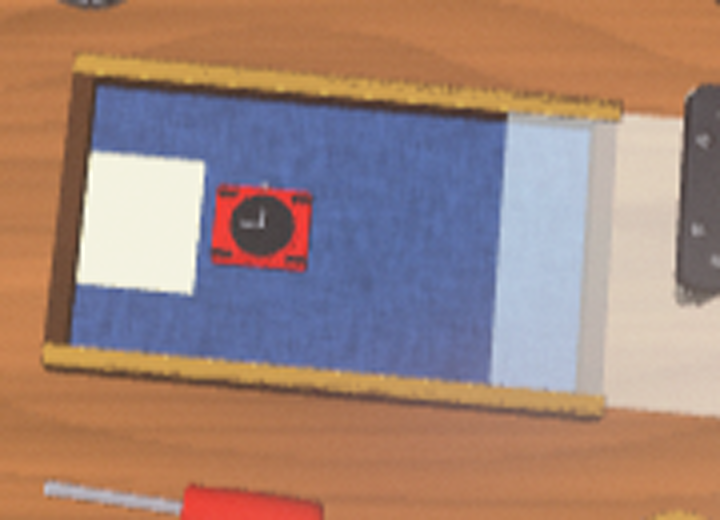

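move_arm --steps '[[[4, 15, 0], [0, 0, 8], 0], [[8, 30, 0], [0, 0, 16], 0], [[12, 45, 0], [0, 0, 24], 0], [[16, 60, 0], [0, 0, 32], 0], [[20, 80, 0], [0, 0, 40], 0], [[24, 100, 0], [0, 0, 48], 0], [[28, 120, 0], [0, 0, 56], 0], [[32, 140, 0], [0, 0, 64], 0], [[34, 155, 0], [0, 0, 72], 0], [[36, 170, 0], [0, 0, 80], 0], [[36.5, 190, 0], [0, 0, 88], 0], [[36.5, 190, 0], [0, 0, 90], 0], [[36.5, 190, -30], [0, 0, 90], 0], [[36.5, 190, -50], [0, 0, 90], 0], [[36.5, 190, -50], [0, 0, 90], 0], [[36.5, 190, -50], [0, 0, 90], 0]]'

```text
clock: 5.8
eef_pos: [0.5469, 0.0801, 0.0976]
tool_rot: [1.429, 1.569, 2.908]
wrist_force: [-0.1, 0.9, 0.2]
finger_gap: 0.0004
```

Run:
```python
from h import *
from scipy.spatial.transform import Rotation as Ro
im2=cam("side","side3")
cv2.imwrite("pics/c5.png",cv2.resize(im2[130:320,220:440],None,fx=3,fy=3))
s=ctrl.sense();R=Ro.from_euler('xyz',s['tool_rot']).as_matrix();print(R.round(3),s['q'].round(2),s['eef_pos'])
```

```text
[[ 0.001 -0.996  0.092]
 [ 0.     0.092  0.996]
 [-1.    -0.001  0.   ]] [-0.06  0.37  1.69  0.    1.08 -3.11] [0.5478167  0.07979486 0.09838952]
```

View pics/c5.png

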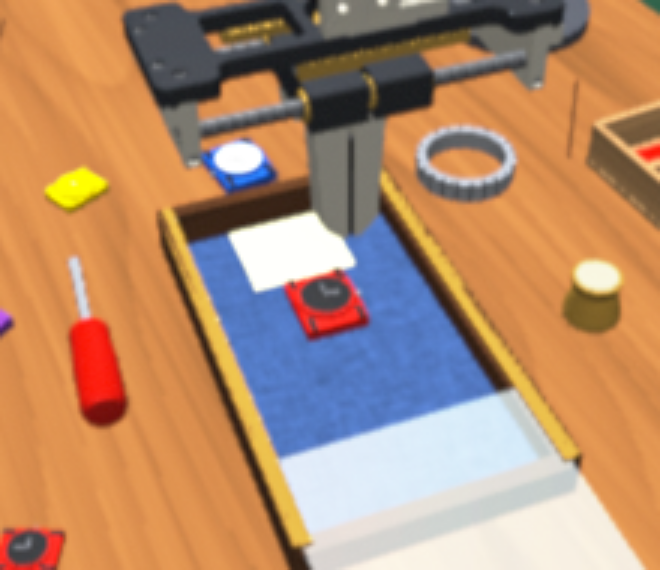

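move_arm --steps '[[[0, -1, 0], [0, 0, -8], 0], [[0, -2, 0], [0, 0, -16], 0], [[0, -3, 0], [0, 0, -24], 0], [[0, -5, 0], [0, 0, -32], 0], [[0, -5, 0], [0, 0, -40], 0], [[0, -5, 0], [0, 0, -48], 0], [[0, -5, 0], [0, 0, -56], 0], [[0, -5, 0], [0, 0, -64], 0], [[0, -5, 0], [0, 0, -72], 0], [[0, -5, 0], [0, 0, -80], 0], [[0, -5, 0], [0, 0, -88], 0], [[0, -5, 0], [0, 0, -90], 0]]'

```text
clock: 7.05
eef_pos: [0.5487, 0.0741, 0.0993]
tool_rot: [0.086, 1.568, -0.011]
wrist_force: [0.2, -0.5, 0.5]
finger_gap: 0.0003
```

move_arm --steps '[[[0, 0, 0], [0, 0, -8], 0], [[0, 0, 0], [0, 0, -16], 0], [[0, 0, 0], [0, 0, -24], 0], [[0, 0, 0], [0, 0, -32], 0], [[0, 0, 0], [0, 0, -40], 0], [[0, 0, 0], [0, 0, -48], 0], [[0, 0, 0], [0, 0, -56], 0], [[0, 0, 0], [0, 0, -64], 0], [[0, 0, 0], [0, 0, -72], 0], [[0, 0, 0], [0, 0, -80], 0], [[0, 0, 0], [0, 0, -88], 0], [[0, 0, 0], [0, 0, -90], 0], [[0, 0, 0], [0, 0, -90], 0], [[0, 0, 0], [0, 0, -90], 0]]'

```text
clock: 8.45
eef_pos: [0.5484, 0.074, 0.0987]
tool_rot: [1.628, 1.569, -0.034]
wrist_force: [0.2, -0.4, -0.3]
finger_gap: 0.0003
```

Run:
```python
from h import *
from scipy.spatial.transform import Rotation as Ro
s=ctrl.sense();R=Ro.from_euler('xyz',s['tool_rot']).as_matrix();print(R.round(3),s['q'].round(2),s['eef_pos'])
```

```text
[[ 0.002  0.996 -0.091]
 [-0.    -0.091 -0.996]
 [-1.     0.002 -0.   ]] [-0.07  0.37  1.69  0.    1.08  0.02] [0.54835138 0.0740446  0.09869603]
```

move_arm --steps '[[[0, 0, -40], [0, 0, 0], 0], [[0, 0, -75], [0, 0, 0], 0], [[0, 0, -86], [0, 0, 0], 0], [[0, 0, -90], [0, 0, 0], 0], [[0.5, 5, -90], [0, 0, 0], 0], [[0.9, 10, -90], [0, 0, 0], 0], [[1.3, 14, -90], [0, 0, 0], 0], [[1.8, 20, -90], [0, 0, 0], 0], [[2.3, 25, -90], [0, 0, 0], 0], [[2.7, 30, -90], [0, 0, 0], 0], [[3.2, 35, -90], [0, 0, 0], 0], [[3.6, 40, -90], [0, 0, 0], 0], [[4.1, 45, -90], [0, 0, 0], 0], [[4.6, 50, -90], [0, 0, 0], 0], [[5, 55, -90], [0, 0, 0], 0], [[5.5, 60, -90], [0, 0, 0], 0], [[5.9, 64, -90], [0, 0, 0], 0], [[6.2, 67, -90], [0, 0, 0], 0], [[6.4, 70, -90], [0, 0, 0], 0], [[6.4, 70, -90], [0, 0, 0], 0]]'

```text
clock: 10.45
eef_pos: [0.5542, 0.1443, 0.0076]
tool_rot: [-3.004, 1.571, 1.616]
wrist_force: [-0.9, 0.2, -0.7]
finger_gap: 0.0006
```

Run:
```python
from h import *
im2=cam("side","side4");im=cam("top","top4")
cv2.imwrite("pics/c6.png",np.hstack([cv2.resize(im2[150:270,250:380],None,fx=3,fy=3),cv2.resize(im[140:260,270:400],None,fx=3,fy=3)]))
print(ctrl.sense()['eef_pos'],ctrl.sense()['wrist_force'])
```

```text
[0.55417752 0.14398198 0.00763702] [-0.33201775  0.13468212  0.41702068]
```

View pics/c6.png

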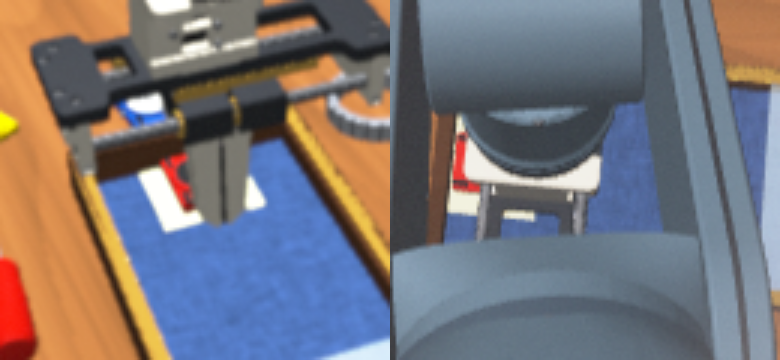

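move_arm --steps '[[[0.1, 1, 0], [0, 0, 0], 0], [[0.2, 2, 0], [0, 0, 0], 0], [[0.3, 3, 0], [0, 0, 0], 0], [[0.3, 3, 0], [0, 0, 0], 0]]'

```text
clock: 10.95
eef_pos: [0.5545, 0.1464, 0.0077]
tool_rot: [-0.073, 1.57, -1.736]
wrist_force: [0.2, -4.4, -0.2]
finger_gap: 0.0005
```

move_arm --steps '[[[0.1, 1, 0], [0, 0, 0], 0], [[0.1, 1, 0], [0, 0, 0], 0]]'

```text
clock: 11.15
eef_pos: [0.5545, 0.1464, 0.0077]
tool_rot: [-0.123, 1.568, -1.785]
wrist_force: [-0.2, -7.0, 1.5]
finger_gap: 0.0003
```

move_arm --steps '[[[-0.5, -6, 0], [0, 0, 0], 0], [[-1.4, -15, 0], [0, 0, 0], 0], [[-1.4, -15, 40], [0, 0, 0], 0], [[-1.4, -15, 80], [0, 0, 0], 0], [[-1.4, -15, 120], [0, 0, 0], 0], [[-5, -60, 120], [0, 0, 0], 0], [[-9, -105, 120], [0, 0, 0], 0], [[-14, -150, 120], [0, 0, 0], 0], [[-18, -195, 120], [0, 0, 0], 0], [[-22, -240, 120], [0, 0, 0], 0], [[-26, -285, 120], [0, 0, 0], 0], [[-30, -330, 120], [0, 0, 0], 0], [[-35, -375, 120], [0, 0, 0], 0], [[-40, -420, 120], [0, 0, 0], 0], [[-41, -434, 120], [0, 0, 0], 0], [[-41, -434, 120], [0, 0, 0], 0]]'

```text
clock: 12.75
eef_pos: [0.513, -0.2882, 0.1274]
tool_rot: [2.33, 1.57, 0.663]
wrist_force: [-0.1, 0.6, 0.6]
finger_gap: 0.0002
```

Run:
```python
from h import *
im=cam("top","top5");im2=cam("side","side5"); rel(im)
cv2.imwrite("pics/c7.png",np.hstack([cv2.resize(im[150:250,275:375],None,fx=4,fy=4,interpolation=2),cv2.resize(im2[170:270,265:365],None,fx=4,fy=4,interpolation=2)]))
print(ctrl.sense()['eef_pos'],ctrl.sense()['q'])
```

```text
watch [556.5 178.1] case off -0.4 0.2 size [45.  35.9] ang 84.8
[ 0.5133358  -0.28495504  0.12735198] [-6.97207152e-01  3.98521957e-01  1.56878702e+00  1.01810171e-03
  1.17558467e+00 -6.04565019e-01]
```

View pics/c7.png

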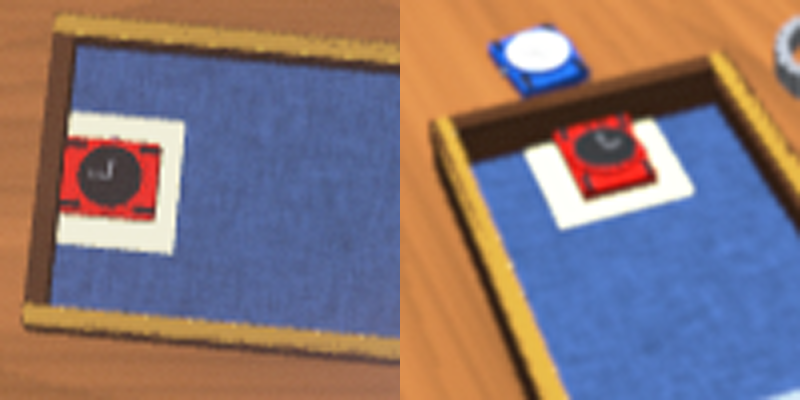

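View pics/top5.png

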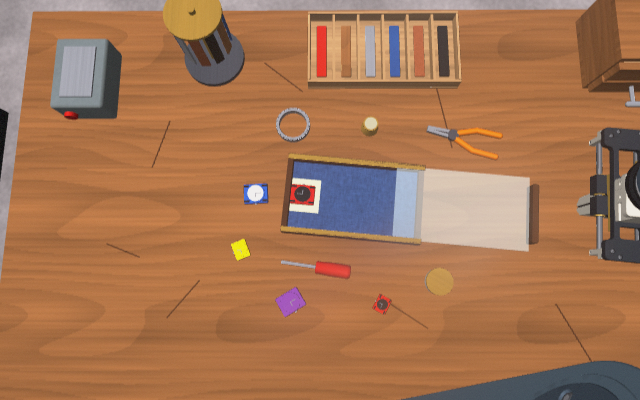

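The watch is flush with the end wall at (303,195), centred on the cream patch to within about 0.5 mm and square. The lid is untouched, with its bar at (534,214). Next I push the bar shut.

move_arm --steps '[[[0, 0, -45], [0, 0, 0], 0], [[0, 0, -85], [0, 0, 0], 0], [[0, 0, -108], [0, 0, 0], 0], [[0, 0, -112], [0, 0, 0], 0], [[0, 0, -112], [0, 0, 0], 0], [[0.7, 8, -112], [0, 0, 0], 0], [[1.3, 14, -112], [0, 0, 0], 0], [[1.7, 18, -112], [0, 0, 0], 0], [[2, 22, -112], [0, 0, 0], 0], [[2.4, 26, -112], [0, 0, 0], 0], [[2.7, 30, -112], [0, 0, 0], 0], [[3.1, 34, -112], [0, 0, 0], 0]]'

```text
clock: 14.05
eef_pos: [0.517, -0.2522, 0.0159]
tool_rot: [0.906, 1.57, -0.758]
wrist_force: [0.2, -1.5, 1.5]
finger_gap: 0.0005
```

Run:
```python
from h import *
im=cam("top","top6");im2=cam("side","side6"); rel(im)
cv2.imwrite("pics/c8.png",np.hstack([cv2.resize(im[140:280,370:600],None,fx=3,fy=3)]))
```

```text
watch [556.5 178.1] case off -0.4 0.2 size [45.  35.9] ang 84.8
```

View pics/c8.png

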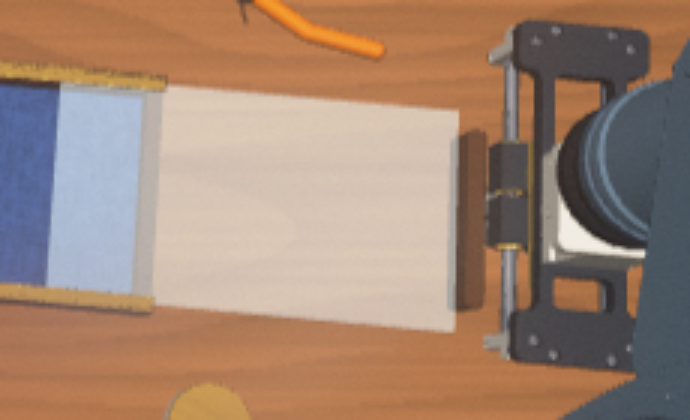

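The fingers press mid-bar at about (535,213) and the lid has started to move, with 1.5 N at the wrist. I'll continue along case +y.

move_arm --steps '[[[0.5, 6, 0], [0, 0, 0], 0], [[1.3, 14, 0], [0, 0, 0], 0], [[2, 22, 0], [0, 0, 0], 0], [[2.9, 32, 0], [0, 0, 0], 0], [[3.8, 42, 0], [0, 0, 0], 0], [[4.7, 52, 0], [0, 0, 0], 0], [[5.6, 62, 0], [0, 0, 0], 0], [[6.6, 72, 0], [0, 0, 0], 0], [[7.5, 82, 0], [0, 0, 0], 0], [[8.4, 92, 0], [0, 0, 0], 0], [[9.3, 102, 0], [0, 0, 0], 0], [[10.2, 112, 0], [0, 0, 0], 0], [[11.1, 122, 0], [0, 0, 0], 0], [[12, 132, 0], [0, 0, 0], 0], [[12.9, 142, 0], [0, 0, 0], 0], [[13.7, 150, 0], [0, 0, 0], 0], [[14.2, 156, 0], [0, 0, 0], 0], [[14.7, 162, 0], [0, 0, 0], 0], [[15.1, 166, 0], [0, 0, 0], 0], [[15.1, 166, 0], [0, 0, 0], 0]]'

```text
clock: 16.15
eef_pos: [0.5317, -0.0853, 0.0157]
tool_rot: [-2.617, 1.57, 2.003]
wrist_force: [0.5, 0.5, -0.3]
finger_gap: 0.0007
```

move_arm --steps '[[[0.3, 3, 0], [0, 0, 0], 0], [[0.5, 6, 0], [0, 0, 0], 0], [[0.8, 9, 0], [0, 0, 0], 0], [[1.1, 12, 0], [0, 0, 0], 0], [[1.1, 12, 0], [0, 0, 0], 0]]'

```text
clock: 16.65
eef_pos: [0.5329, -0.0736, 0.0157]
tool_rot: [2.941, 1.57, 1.277]
wrist_force: [0.1, -0.8, 0.0]
finger_gap: 0.0006
```

move_arm --steps '[[[0.1, 1, 0], [0, 0, 0], 0], [[0.2, 2, 0], [0, 0, 0], 0], [[0.3, 3, 0], [0, 0, 0], 0], [[0.3, 3, 0], [0, 0, 0], 0]]'

```text
clock: 17.05
eef_pos: [0.5332, -0.071, 0.0157]
tool_rot: [-2.668, 1.571, 1.952]
wrist_force: [0.1, 0.5, 0.3]
finger_gap: 0.0003
```

move_arm --steps '[[[0.1, 1, 0], [0, 0, 0], 0], [[0.2, 2, 0], [0, 0, 0], 0], [[0.2, 2, 0], [0, 0, 0], 0]]'

```text
clock: 17.35
eef_pos: [0.5334, -0.0689, 0.0157]
tool_rot: [-3.123, 1.571, 1.497]
wrist_force: [-0.3, -1.1, 0.3]
finger_gap: 0.0004
```

move_arm --steps '[[[0.1, 1, 0], [0, 0, 0], 0], [[0.2, 2, 0], [0, 0, 0], 0], [[0.2, 2, 0], [0, 0, 0], 0]]'

```text
clock: 17.65
eef_pos: [0.5334, -0.0687, 0.0157]
tool_rot: [-0.061, 1.568, -1.723]
wrist_force: [-2.9, -8.3, 0.3]
finger_gap: 0.0007
```

move_arm --steps '[[[0.1, 1, 0], [0, 0, 0], 0], [[0.1, 1, 0], [0, 0, 0], 0]]'

```text
clock: 17.85
eef_pos: [0.5334, -0.0686, 0.0157]
tool_rot: [-0.065, 1.567, -1.728]
wrist_force: [-3.3, -12.1, 0.3]
finger_gap: 0.0005
```

move_arm --steps '[[[-0.9, -10, 0], [0, 0, 0], 0], [[-2.7, -30, 0], [0, 0, 0], 0], [[-2.7, -30, 40], [0, 0, 0], 0], [[-2.7, -30, 80], [0, 0, 0], 0], [[-5, -60, 120], [0, 0, 0], 0], [[-9, -105, 130], [0, 0, 0], 0], [[-14, -150, 130], [0, 0, 0], 0], [[-18, -195, 130], [0, 0, 0], 0], [[-20, -220, 130], [0, 0, 0], 0], [[-20, -220, 130], [0, 0, 0], 0], [[-20, -220, 130], [0, 0, 0], 0]]'

```text
clock: 18.95
eef_pos: [0.5134, -0.286, 0.1452]
tool_rot: [-2.928, 1.569, 1.69]
wrist_force: [0.2, 0.6, -0.4]
finger_gap: 0.0006
```

Run:
```python
from h import *
im=cam("top","top7");im2=cam("side","side7"); rel(im)
cv2.imwrite("pics/c9.png",np.hstack([cv2.resize(im[140:260,270:460],None,fx=2.1,fy=3.3,interpolation=2),cv2.resize(im2[160:340,240:440],None,fx=2,fy=2.2,interpolation=2)]))
a=cv2.imread("pics/top0.png").astype(int);d=(abs(a-im).max(2)>40).astype(np.uint8)
n,l,s,c=cv2.connectedComponentsWithStats(d)
for i in range(1,n):
    if s[i,4]>8: print("changed",s[i])
```

```text
changed [ 581  123   59  139 4980]
changed [ 286  159  111   77 6701]
changed [ 421  168  118   84 8519]
changed [ 439  379  201   21 2431]
```

View pics/c9.png

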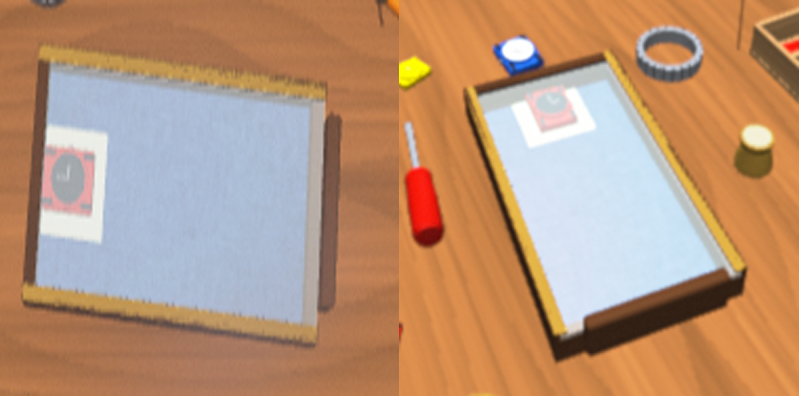

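View pics/top7.png

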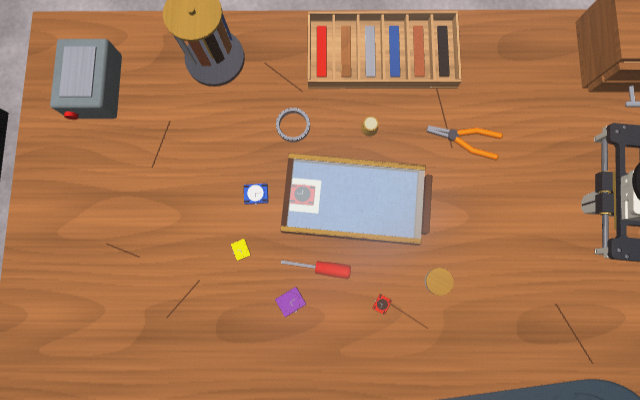

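Run:
```python
from h import *
y=np.radians(-5.2);ey=np.array([-np.sin(y),np.cos(y)]);M=np.array([556.8,177.9])
im=cv2.imread("pics/top7.png")
s=im[150:260,400:450];cv2.imwrite("pics/c10.png",cv2.resize(s,None,fx=8,fy=5.4,interpolation=2))
for uv in([432.3,178],[429.5,234]):
    print((ray("top",[uv],.042)[0,:2]*1000-M)@ey+97)
```

```text
-142.4102871538738
-142.70796457532137
```

View pics/c10.png

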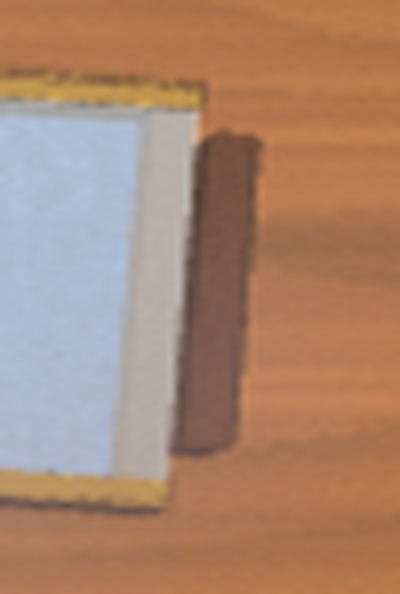

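The bar's outer face measures case y ≈ -142.5 mm against -142 when fully shut, and the lid stopped hard under 12 N. The watch still sits at (303,195) under the glass. Only the case, the lid and the arm changed between the first and last pictures.

```bash
python3 -c "
from station import ctrl
print(ctrl.job_done(), ctrl.sense()['clock'])"
```

```text
the job is handed in; nothing more can be done
the job is handed in; nothing more can be done
```

The red watch head is on the cream patch, square against the end wall, and the glass lid is shut over it. I nudged the watch sideways with closed fingers, pushed its end until it met the wall (7 N at the wrist), then pushed the lid bar until it stopped under 12 N.

- **Watch:** before the lid closed it measured about 0.4 mm from the mark, with its sides parallel to the case to within about 0.5°. Through the glass it looks unmoved; my colour measurement no longer picks it up there, so I checked that by eye only.
- **Lid:** the bar's outer face measures case y ≈ -142.5 mm against -142 when shut, within the calibration error of about 2 mm.
- **Everything else:** comparing the first and last top pictures shows changes only at the case, the lid and the arm.
- **Arm:** it finished clear, about 145 mm above the table. The job was handed in at about 19 s.
- **Near miss:** one 90° turn took the last joint to -3.11 rad, just inside its -3.12 limit. I turned it back half a turn before going on.

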